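# Take the orange stop out of its T-slot track

### The job

On the aluminium track plate, slide the orange stop along its T-slot to the open end, lift it out there and stand it upright on the floor of the blue tray. Do not drop it, and leave the black stop where it is in the other slot.

Things in the scene. Friction and masses are not known exactly. Their poses are not given: they have to be found in the camera images.
- stop_orange: Fence stop, 170-350 g, loose in one slot of the track (which varies), free to slide; 4 mm of lift until clear of the lips. Origin: centre of its underside, z up, x along slot. Steel foot 44 (x) x 36 x 8 high; neck 30 x 16 up to z 23; orange block 40 (x) x 26 (y), z 23 to 75: grip its 26 mm width at z about 54. Starts at track x -90 to 0 mm.
- stop_black: Same stop with a black block, in the other slot; must stay there. Origin and axes as for the orange stop.
- track: Fixed plate 280 (x) x 200 mm, two T-slots along x, centred at y +60 and -60. Origin: centre of underside, z up, +x to the open end. Slot floor z 10, cavity 40 wide x 12 high; lips (gap 22, top z 30) run from x -140 to +60. From x +60 to the edge (+140) they are cut away: open channel, side walls to z 22. A stop centred near x +100 lifts straight out.
- tray_blue: Fixed open blue tray, empty, 130 x 130 x 30 high, walls and floor 5 mm thick (inside 120 x 120). Origin: centre of underside, z up. A like green tray holding brass bushings stands beside it, not to be used; which is nearer the robot varies.
Things that resemble listed ones, but are neither listed nor needed, are in the scene too. What is meant by the stop_orange is not turquoise or yellow, and is the smaller of those in its own colour.

How it is judged:
By the outcome, as a careful person would: the job done as asked, in the order asked, and still so for the second after the job is handed in, with the robot touching nothing.
It also fails if it takes over 48 s, if anything falls off the work surface, if the arm or the gripper's body presses on something with over 40 N, if the wrist force passes 120 N, or if a joint passes its speed limit or range.

### The arm

A 6-joint arm with a two-finger parallel gripper is mounted at the origin on the work surface. World frame = base frame: x ahead of the robot, y to its left, z up, the work surface at z = 0. Lengths are in m, angles in rad, forces in N, time in s.
With the tool pointing down it reaches from about 0.35 to 0.775 m from the base axis. Payload 5.5 kg.
Tool frame: the origin (TCP) lies at the very end of the fingers, on their centre line; the grasp point (between the pads) lies 19 mm behind it (arm.tcp_to_grasp is the distance from the TCP to the grasp point, in m); z points along the fingers, y is the line along which they close (so a half turn about z gives the same grasp; the last joint's range is limited). The gripper opens to 85 mm and grips with 20 to 120 N. Pads are 22 mm wide; open, the fingers measure 114 mm over their backs; the gripper's body (76 mm by 85 mm) begins 54 mm behind the grasp point. The pads swing forward as they close: fully open they stand 13 mm farther back than shut.
Start: joints at [-1.34, 0.313, 0.046, 1.304, 0, 1.431], TCP at [0.208, -0.536, 0.231] pointing down, gripper open.
Joint ranges: [-2.76, 2.76], [-0.86, 1.69], [-1.03, 1.26], [-2.2, 2.34], [-1.47, 1.5], [-3.14, 3.14]. Speed limits (rad/s): [2.57, 2.57, 3.14, 3.14, 3.14, 3.14].

### API

Orientations are given as a rotation vector (axis times angle).
In Python, from bench import arm, optics, recognise, spot_point gives the robot as it stands.
- The arm moves only by the shell command python3 -m pendant 'ROWS'. ROWS is JSON, a list of rows, each a list of 7 numbers: the shift along the tool's x, y, z in mm, then the turn, a rotation vector about the tool's x, y, z in degrees, then the closure, from 0 (fully open) to 1 (shut). A call has 1 to 10 rows; each row shifts and turns the commanded pose from where the row before left it, along the tool's axes as they then stand; what a row does not reach is not made up. A row lasts 1/10 s, in which the tool goes at most 50 mm and 8.59 degrees, less where a joint would pass 70% of its speed; a pose out of reach is approached as far as the arm can. A call with a gripper value outside its range is refused whole. The fingers move at their own pace and stop on an object; the grip force is fixed at half the most. Time passes only in rows, so rows that do not move let the fingers close. It gives the time, the measured TCP pose, the force, the opening and the grip force at its end, in the units of the state.
- arm.observe(): the state, without advancing time (a new reading comes with each control period).
- optics.grab_frame(name): name is "scene" or "top" or "wrist"; returns a dict with "pixels" (480x640x3 uint8, blue, green, red), "fov_y" (degrees; the focal length in pixels is half the picture's height over the tangent of half this angle, whatever the lens; pixels are square), "cx", "cy" (the principal point, pixels), "k1" (the pictures are not rectified: a ray, as slopes to the right and down, at radius r is drawn at 1 + k1 r^2 times it, then the intrinsics apply), "view" (4x4, takes a point from world to camera coordinates). Camera axes: x right, y up, looking along -z (the intrinsics and any distortion apply to the point x, -y, -z); pixel columns grow to the right and rows downward; lengths in m; the calibration is good to about 2 mm. A picture is of the moment at which its call begins. There is no depth.
- arm.finish_job(): hands the job in; it is judged then, once.
Trained networks look in a picture, given as the dict that the camera call returned (one of the last four; its "shot" number tells which), for a name from the list of things; names that differ only in an ending like _2 or _b are one class to them, and where a whole thing is asked for, a point or a joint stands for the part that bears it (a point fixed in the world has none). Each returns a list of dicts, best first, with "confidence" (0 to 1); they miss things now and then, are a little off and sometimes report something else, mostly with a low value. They report only what shows in the picture. A call takes as long as a camera call. They do not tell look-alikes from the thing itself.
- recognise(picture, thing): "position" ([x, y, z] in m, in world coordinates, good to about 4 mm: the middle of the surface that is visible of it).
- spot_point(picture, thing): "position" ([x, y, z] in m, in world coordinates, good to about 4 mm: a listed point, or the origin of a listed thing).
The state is a dict: "time_s": time; "joints": joint angles; "joint_velocities": joint speeds; "effort": joint torques, N m; "eef_pos": TCP position; "tool_rot": TCP orientation; "ft_force": force on the tool from outside, world axes, zero at the start; "moment": the same for the moment, N m; "width": finger opening in m; "gripper_force": force on a finger pad.
Only numpy, scipy, OpenCV 4.12 (cv2) and the standard library are available. Lean on these libraries where they do the work, as an engineer would, in place of code of your own. Each camera call takes 0.05 s, during which the arm holds its last target. There are 200 camera calls.

## Working session

There is one attempt and no reset: what is moved stays moved. The work goes in short steps, Python scripts to look and compute and a shell command to move; the robot and the scene stay as the last step left them, time stands still between calls to the robot, and variables do not carry over. Pictures are saved under pics/ and viewed, at most 10 in all, crops included, and the job is handed in when it is done.

```bash
mkdir -p pics
cat > h.py <<'E'
import numpy as np,cv2
from bench import arm,optics,recognise,spot_point
def proj(f,p):
    c=f["view"]@np.append(p,1); x,y=c[0]/-c[2],-c[1]/-c[2]
    F=240/np.tan(np.radians(f["fov_y"])/2); s=1+f["k1"]*(x*x+y*y)
    return np.array([f["cx"]+F*s*x,f["cy"]+F*s*y])
def unproj(f,uv,z):
    F=240/np.tan(np.radians(f["fov_y"])/2)
    K=np.array([[F,0,f["cx"]],[0,F,f["cy"]],[0,0,1]])
    a=cv2.undistortPoints(np.array([[uv]],float),K,np.array([f["k1"],0,0,0.]))[0,0]
    # iterative inverse is done by OpenCV
    R,t=f["view"][:3,:3],f["view"][:3,3]
    d=R.T@np.array([a[0],-a[1],-1]); o=-R.T@t
    return o+d*(z-o[2])/d[2]
E
python3 - <<'E'
from h import *
for n in ["top","scene"]:
    f=optics.grab_frame(n); cv2.imwrite(f"pics/{n}.png",f["pixels"])
    for t in ["stop_orange","stop_black","track","tray_blue"]:
        for fn in (recognise,spot_point):
            for r in fn(f,t)[:4]: print(n,t,fn.__name__,np.round(r["position"],3),round(r["confidence"],2),np.round(proj(f,r["position"])))
print(arm.observe())
E
```

```text
top stop_orange call [ 0.337 -0.142  0.102] 0.88 [367. 318.]
top stop_orange call [ 0.518 -0.164  0.01 ] 0.75 [372. 237.]
top stop_orange call [ 0.577 -0.383  0.086] 0.74 [475. 207.]
top stop_orange call [ 0.696 -0.174  0.075] 0.57 [378. 155.]
top stop_orange call [ 0.328 -0.147 -0.004] 0.79 [365. 319.]
top stop_orange call [ 0.583 -0.394 -0.   ] 0.68 [470. 208.]
top stop_orange call [ 0.702 -0.176  0.   ] 0.66 [376. 159.]
top stop_orange call [ 0.59  -0.23   0.009] 0.53 [400. 205.]
top stop_black call [ 0.464 -0.237  0.085] 0.79 [409. 259.]
top stop_black call [ 0.47  -0.242  0.011] 0.59 [407. 257.]
top track call [ 0.518 -0.164  0.011] 0.69 [372. 237.]
top track call [ 0.521 -0.166  0.002] 0.72 [373. 236.]
top tray_blue call [0.442 0.277 0.005] 0.76 [182. 271.]
top tray_blue call [ 0.445  0.275 -0.001] 0.68 [184. 270.]
scene stop_orange call [ 0.706 -0.17   0.049] 0.82 [226. 220.]
scene stop_orange call [ 0.344 -0.136  0.066] 0.8 [382. 178.]
scene stop_orange call [ 0.585 -0.379  0.061] 0.68 [248. 144.]
scene stop_orange call [ 0.589 -0.216  0.069] 0.58 [269. 185.]
scene stop_orang
[... 599 characters left out ...]
s': 0.9, 'joints': array([-1.33959753e+00,  3.13123540e-01,  4.61196353e-02,  1.30360001e+00,
        1.58507965e-05,  1.43120292e+00]), 'joint_velocities': array([ 1.07719672e-03, -1.37047019e-03,  7.96666875e-05,  2.14314503e-04,
       -4.88458865e-04,  4.99395794e-04]), 'effort': array([ 4.87481939e-04, -4.80441284e+01,  2.98817664e+01, -1.47294513e-04,
       -2.43879604e-04,  2.14374694e-05]), 'eef_pos': array([ 0.20836437, -0.53597399,  0.23137477]), 'tool_rot': array([3.08756796e+00, 5.79072887e-01, 3.87083089e-05]), 'ft_force': array([-0.04522653, -0.59590639,  0.29962157]), 'moment': array([-0.01428404, -0.00080134, -0.07076945]), 'gripper_force': 0.0, 'width': 0.08550999079869591}
```

View pics/top.png

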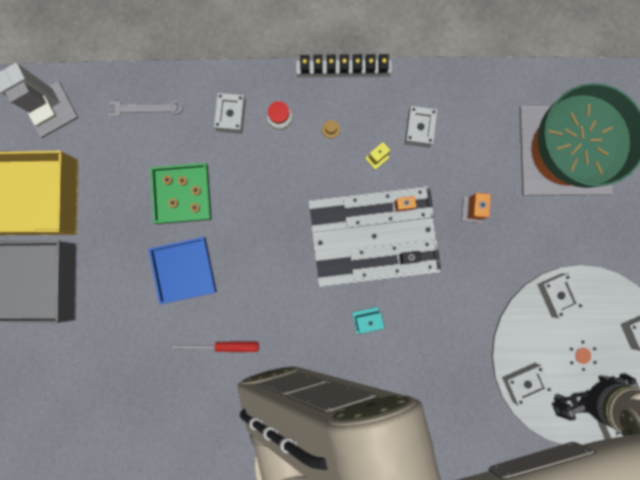

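View pics/scene.png

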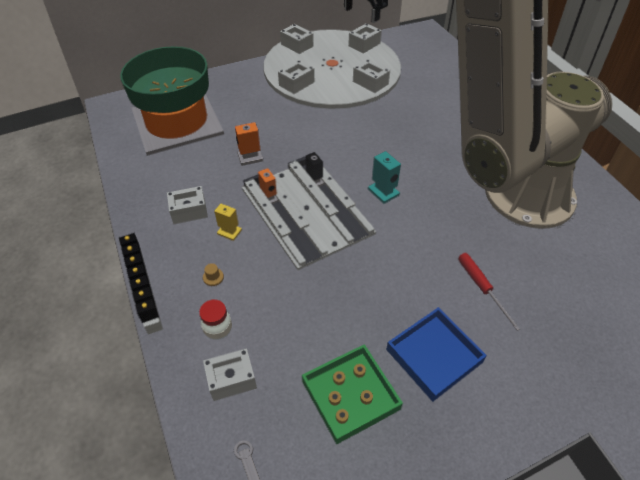

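The top view shows four similar stops: orange in the slot at (405,203), orange on the table at (480,206), turquoise at (369,321) and yellow at (378,155). The slot one is orange, the smaller of the two orange ones and loose in the track, so it fits. The black stop is at (411,257) and the blue tray at (183,270). The track's open end faces left in the picture (+y). I'll confirm in a crop.

Run:
```python
from h import *
f=optics.grab_frame("top"); c=f["pixels"][140:300,295:505]
cv2.imwrite("pics/crop.png",cv2.resize(c,None,fx=3.7,fy=3.7,interpolation=cv2.INTER_CUBIC))
for uv,z in [((308,200),.022),((430,186),.03),((440,270),.03),((319,286),.022)]: print(uv,unproj(f,uv,z).round(4))
print(f["view"].round(3))
b=f["pixels"].astype(int); hsv=cv2.cvtColor(f["pixels"],cv2.COLOR_BGR2HSV)
m=cv2.inRange(hsv,(4,140,90),(18,255,255)); m[:,:390]=0;m[:,420:]=0;m[:185]=0;m[225:]=0
ys,xs=np.nonzero(m);print("orange",xs.min(),xs.max(),ys.min(),ys.max(),unproj(f,(xs.mean(),ys.mean()),.08).round(4))
m=cv2.inRange(hsv,(105,120,60),(125,255,255)); m[:,:140]=0;m[:,225:]=0
cs=max(cv2.findContours(m,0,1)[0],key=cv2.contourArea); r=cv2.minAreaRect(cs);print("tray",r,unproj(f,r[0],.025).round(4))
```

```text
(308, 200) [ 0.603  -0.0163  0.022 ]
(430, 186) [ 0.632  -0.2956  0.03  ]
(440, 270) [ 0.44   -0.3146  0.03  ]
(319, 286) [ 0.4058 -0.0401  0.022 ]
[[-0.007 -1.    -0.012 -0.025]
 [ 0.998 -0.008  0.061 -0.507]
 [-0.061 -0.011  0.998 -1.389]
 [ 0.     0.     0.     1.   ]]
orange 396 415 198 209 [ 0.5851 -0.231   0.08  ]
tray ((181.69496154785156, 270.07537841796875), (56.28947830200195, 57.29419708251953), 78.40782928466797) [0.4441 0.2736 0.025 ]
```

View pics/crop.png

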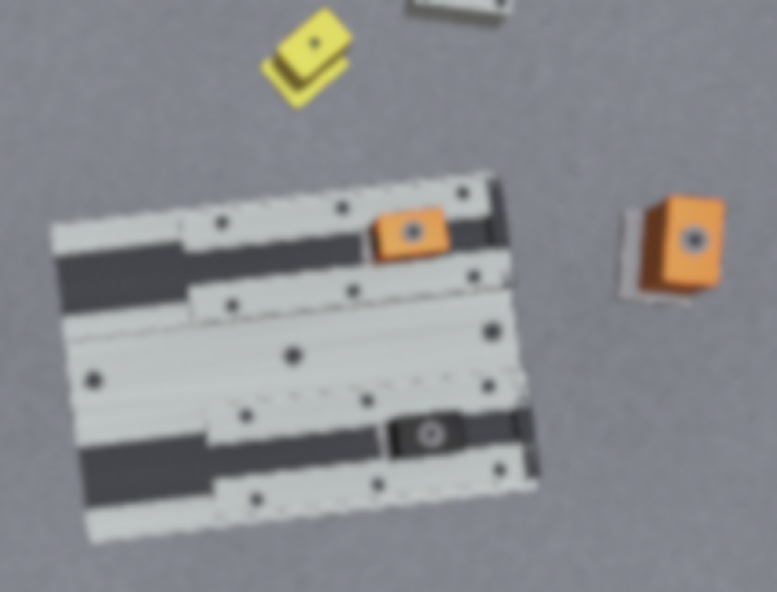

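The crop confirms it: the slot stop at crop (411,232) is plainly smaller than the orange one on the table at (690,240). Moving above it.

```bash
python3 -m pendant '[[40,-13,0,0,0,0,0],[40,-13,0,0,0,0,0],[40,-13,0,0,0,0,0],[40,-13,0,0,0,0,0],[40,-13,0,0,0,0,0],[40,-13,0,0,0,0,0],[40,-13,0,0,0,0,0],[40,-13,0,0,0,0,0],[40,-13,0,0,0,0,0],[40,-13,0,0,0,0,0]]'
python3 -m pendant '[[0,0,0,0,0,-8.4,0],[0,0,0,0,0,-8.4,0],[0,0,0,0,0,-8.4,0],[0,0,0,0,0,-8.4,0],[0,0,0,0,0,-8.4,0],[0,0,0,0,0,-8.4,0],[0,0,0,0,0,-8.4,0],[0,0,0,0,0,-8.4,0],[0,0,0,0,0,-8.1,0],[0,0,0,0,0,0,0]]'
cat >> h.py <<'E'
from scipy.spatial.transform import Rotation as Ro
def togo(p,yaw=None):
    s=arm.observe(); R=Ro.from_rotvec(s["tool_rot"]).as_matrix()
    print("t",round(s["time_s"],2),"tcp",s["eef_pos"].round(4),"xyaw",np.degrees(np.arctan2(R[1,0],R[0,0])).round(2),"zax",R[:,2].round(3),"F",s["ft_force"].round(1),"w",round(s["width"],4),"g",round(s["gripper_force"],1))
    print("togo mm (tool)",(R.T@(np.array(p)-s["eef_pos"])*1000).round(1))
E
python3 - <<'E'
from h import *
togo([.5877,-.2306,.14])
f=optics.grab_frame("wrist"); cv2.imwrite("pics/w1.png",f["pixels"])
for t in ["stop_orange","stop_black","track"]:
    for r in spot_point(f,t)[:2]: print(t,np.round(r["position"],4),r["confidence"],proj(f,r["position"]).round())
E
```

```text
time_s: 1.95
eef_pos: [0.5353, -0.2686, 0.2314]
tool_rot: [3.087, 0.579, 0.0]
ft_force: [0.5, -1.3, 0.4]
width: 0.0851
gripper_force: 0.0
time_s: 2.95
eef_pos: [0.5341, -0.2699, 0.2313]
tool_rot: [2.091, 2.345, -0.0]
ft_force: [-0.2, -1.0, -0.4]
width: 0.0855
gripper_force: 0.0
t 2.95 tcp [ 0.5341 -0.2699  0.2313] xyaw 96.56 zax [ 0. -0. -1.] F [-0.2 -1.  -0.4] w 0.0855 g 0.0
togo mm (tool) [32.9 57.8 91.3]
stop_orange [ 3.297e-01 -1.454e-01  1.000e-04] 0.97 [130.  55.]
stop_orange [ 0.7087 -0.1763  0.0024] 0.86 [493. 131.]
stop_black [ 0.4728 -0.2412  0.0128] 0.74 [263. 167.]
```

View pics/w1.png

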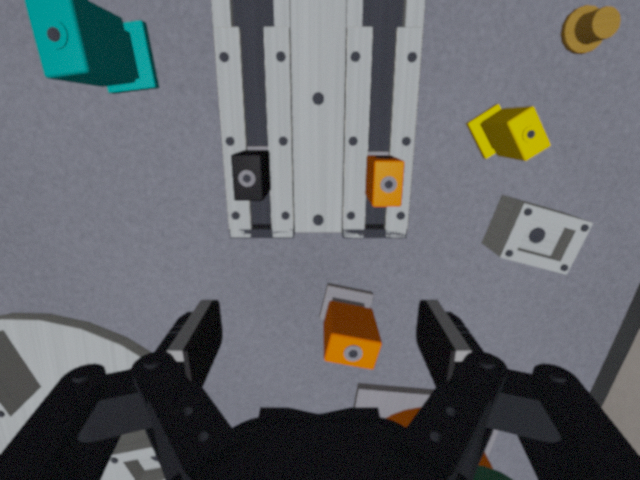

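The wrist view shows the orange stop's top hole at (388,184), its slot running up through (380,60), and the table stop at (353,350), which stays out of the way.

Run:
```python
from h import *
f=optics.grab_frame("wrist")
print("top hole",unproj(f,(388,184),.085).round(4))
for uv in [(373,30),(397,30),(371,145),(393,145),(408,233),(230,237),(411,57),(405,216),(224,57),(236,215)]: print(uv,unproj(f,uv,.03).round(4))
```

```text
top hole [ 0.5895 -0.2329  0.085 ]
(373, 30) [ 0.5648 -0.1053  0.03  ]
(397, 30) [ 0.5862 -0.1027  0.03  ]
(371, 145) [ 0.5786 -0.2051  0.03  ]
(393, 145) [ 0.6    -0.2026  0.03  ]
(408, 233) [ 0.632  -0.2901  0.03  ]
(230, 237) [ 0.4446 -0.3158  0.03  ]
(411, 57) [ 0.6028 -0.1231  0.03  ]
(405, 216) [ 0.6252 -0.2721  0.03  ]
(224, 57) [ 0.4328 -0.1422  0.03  ]
(236, 215) [ 0.4501 -0.2908  0.03  ]
```

```bash
python3 -m pendant '[[18,30,0,0,0,0,0],[15,29,0,0,0,-0.6,0],[0,0,35,0,0,0,0],[0,0,35,0,0,0,0],[0,0,0,0,0,0,0]]'
python3 - <<'E'
from h import *
togo([.5895,-.2329,.045])
f=optics.grab_frame("wrist"); cv2.imwrite("pics/w2.png",f["pixels"])
E
```

```text
time_s: 3.7
eef_pos: [0.586, -0.2284, 0.1559]
tool_rot: [-2.073, -2.348, 0.004]
ft_force: [-0.9, 0.3, 0.9]
width: 0.0849
gripper_force: 0.0
t 3.7 tcp [ 0.586  -0.2284  0.1559] xyaw 97.11 zax [-0.009  0.005 -1.   ] F [-0.9  0.3  0.9] w 0.0849 g 0.0
togo mm (tool) [ -5.6   3.8 110.9]
```

View pics/w2.png

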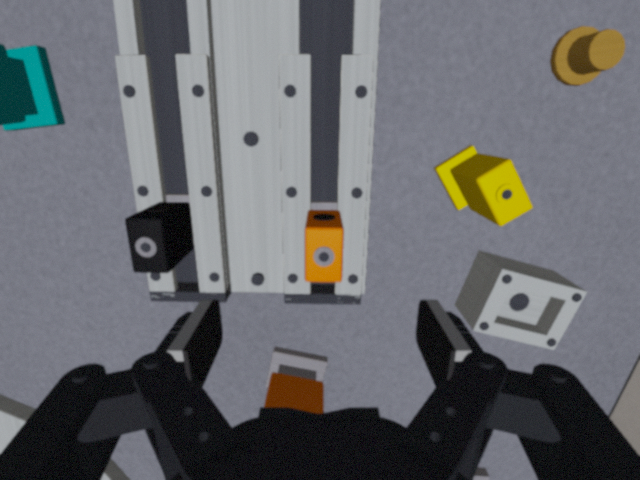

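The stop's top hole is at (323,257), and the lips run from (311,60)/(341,60) down to (310,195)/(338,195).

Run:
```python
from h import *
f=optics.grab_frame("wrist")
for z,uv in [(.085,(323,257)),(.03,(311,60)),(.03,(341,60)),(.03,(310,195)),(.03,(338,195)),(.03,(290,91)),(.03,(361,91)),(.03,(293,278)),(.03,(353,278)),(.03,(129,91)),(.03,(156,277))]: print(uv,unproj(f,uv,z).round(4))
togo([.5895,-.2329,.045])
```

```text
(323, 257) [ 0.5909 -0.2356  0.085 ]
(311, 60) [ 0.5659 -0.1068  0.03  ]
(341, 60) [ 0.5875 -0.1041  0.03  ]
(310, 195) [ 0.5768 -0.2054  0.03  ]
(338, 195) [ 0.5992 -0.2026  0.03  ]
(290, 91) [ 0.553  -0.1296  0.03  ]
(361, 91) [ 0.6051 -0.1231  0.03  ]
(293, 278) [ 0.5706 -0.2802  0.03  ]
(353, 278) [ 0.6226 -0.2736  0.03  ]
(129, 91) [ 0.4326 -0.1433  0.03  ]
(156, 277) [ 0.4503 -0.2949  0.03  ]
t 3.8 tcp [ 0.5884 -0.2301  0.1613] xyaw 97.1 zax [-0.002  0.001 -1.   ] F [ 0.1 -0.   0.6] w 0.0856 g 0.0
togo mm (tool) [ -3.    0.9 116.3]
```

```bash
python3 -m pendant '[[-4.7,2,20,0,0,0.3,0],[0,0,30,0,0,0,0],[0,0,30,0,0,0,0],[0,0,25,0,0,0,0],[0,0,11,0,0,0,0],[0,0,0,0,0,0,0],[0,0,0,0,0,0,0]]'
python3 -m pendant '[[0,0,0,0,0,0,1],[0,0,0,0,0,0,1],[0,0,0,0,0,0,1],[0,0,0,0,0,0,1],[0,0,0,0,0,0,1],[0,0,0,0,0,0,1],[0,0,0,0,0,0,1],[0,0,0,0,0,0,1],[0,0,0,0,0,0,1],[0,0,0,0,0,0,1]]'
python3 -c "
from h import *
togo([.591,-.2345,.045])"
```

```text
time_s: 4.5
eef_pos: [0.5928, -0.2356, 0.0474]
tool_rot: [2.083, 2.348, 0.001]
ft_force: [-0.1, -0.3, 0.4]
width: 0.0851
gripper_force: 0.0
time_s: 5.5
eef_pos: [0.5916, -0.2349, 0.0457]
tool_rot: [2.085, 2.35, -0.0]
ft_force: [-2.3, -0.6, 5.6]
width: 0.025
gripper_force: 64.0
t 5.5 tcp [ 0.5916 -0.2349  0.0457] xyaw 96.84 zax [ 0. -0. -1.] F [-2.3 -0.6  5.6] w 0.025 g 64.0
togo mm (tool) [ 0.5 -0.5  0.7]
```

```bash
python3 -m pendant '[[0,0,-1,0,0,0,1],[0,0,-1,0,0,0,1],[0,0,0,0,0,0,1],[4,0,0,0,0,0,1],[4,0,0,0,0,0,1],[4,0,0,0,0,0,1],[4,0,0,0,0,0,1],[0,0,0,0,0,0,1]]'
python3 -c "
from h import *
togo([.591,-.2345,.045])"
```

```text
time_s: 6.3
eef_pos: [0.5894, -0.218, 0.0473]
tool_rot: [-2.084, -2.351, 0.0]
ft_force: [-1.2, -0.2, -2.8]
width: 0.0252
gripper_force: 63.3
t 6.3 tcp [ 0.5894 -0.218   0.0473] xyaw 96.89 zax [-0.  0. -1.] F [-1.2 -0.2 -2.8] w 0.0252 g 63.3
togo mm (tool) [-16.6  -0.4   2.3]
```

```bash
python3 -m pendant '[[6,0,0,0,0,0,1],[7,0,0,0,0,0,1],[7,0,0,0,0,0,1],[7,0,0,0,0,0,1],[7,0,0,0,0,0,1],[6,0,0,0,0,0,1],[0,0,0,0,0,0,1]]'
python3 -m pendant '[[6,0,0,0,0,0,1],[7,0,0,0,0,0,1],[7,0,0,0,0,0,1],[7,0,0,0,0,0,1],[7,0,0,0,0,0,1],[6,0,0,0,0,0,1],[0,0,0,0,0,0,1]]'
python3 -c "
from h import *
togo([.591,-.2345,.045])"
```

```text
time_s: 7.0
eef_pos: [0.5846, -0.1781, 0.0473]
tool_rot: [-2.083, -2.351, 0.0]
ft_force: [0.4, 0.3, -3.3]
width: 0.0254
gripper_force: 63.3
time_s: 7.7
eef_pos: [0.5798, -0.1384, 0.0473]
tool_rot: [-2.083, -2.351, 0.0]
ft_force: [0.8, -0.8, -2.7]
width: 0.0256
gripper_force: 63.3
t 7.7 tcp [ 0.5798 -0.1384  0.0473] xyaw 96.91 zax [-0.  0. -1.] F [ 0.8 -0.8 -2.7] w 0.0256 g 63.3
togo mm (tool) [-96.7  -0.4   2.3]
```

Sliding freely; 76 mm remain.

```bash
python3 -m pendant '[[6,0,0,0,0,0,1],[7,0,0,0,0,0,1],[7,0,0,0,0,0,1],[7,0,0,0,0,0,1],[7,0,0,0,0,0,1],[6,0,0,0,0,0,1],[0,0,0,0,0,0,1]]'
python3 -m pendant '[[6,0,0,0,0,0,1],[7,0,0,0,0,0,1],[7,0,0,0,0,0,1],[7,0,0,0,0,0,1],[6,0,0,0,0,0,1],[3,0,0,0,0,0,1],[0,0,0,0,0,0,1],[0,0,0,0,0,0,1]]'
python3 - <<'E'
from h import *
togo([.591,-.2345,.045])
f=optics.grab_frame("top"); cv2.imwrite("pics/t2.png",cv2.resize(f["pixels"][150:310,130:460],None,fx=2.4,fy=2.4,interpolation=cv2.INTER_CUBIC))
E
```

```text
time_s: 8.4
eef_pos: [0.575, -0.0987, 0.0473]
tool_rot: [-2.083, -2.351, 0.0]
ft_force: [0.2, -0.4, -2.2]
width: 0.0254
gripper_force: 63.3
time_s: 9.2
eef_pos: [0.5711, -0.064, 0.0473]
tool_rot: [2.084, 2.35, -0.0]
ft_force: [-0.9, -0.4, -2.7]
width: 0.0253
gripper_force: 63.3
t 9.2 tcp [ 0.5711 -0.064   0.0473] xyaw 96.85 zax [ 0. -0. -1.] F [-0.9 -0.4 -2.7] w 0.0253 g 63.3
togo mm (tool) [-171.6   -0.6    2.4]
```

View pics/t2.png

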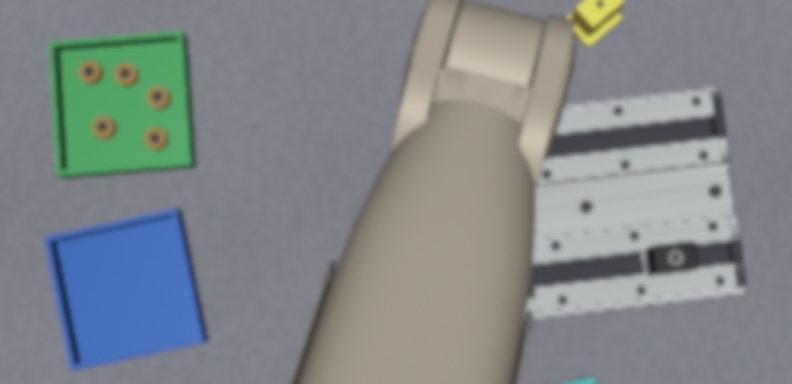

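The arm hides the stop here. By the lip end (y about -0.105) it is near track x +101, and the black stop is still in place at crop (675,258). Lifting gently.

```bash
python3 -m pendant '[[0,0,-2,0,0,0,1],[0,0,-3,0,0,0,1],[0,0,-4,0,0,0,1],[0,0,-4,0,0,0,1],[0,0,0,0,0,0,1]]'
python3 -c "
from h import *
togo([.4435,.274,.15])"
```

```text
time_s: 9.75
eef_pos: [0.5716, -0.0642, 0.0612]
tool_rot: [2.084, 2.349, 0.001]
ft_force: [-0.1, -0.1, -2.9]
width: 0.0255
gripper_force: 63.3
t 9.75 tcp [ 0.5716 -0.0642  0.0612] xyaw 96.84 zax [ 0.002 -0.    -1.   ] F [-0.1 -0.1 -2.9] w 0.0255 g 63.3
togo mm (tool) [351.  -86.8 -89.1]
```

```bash
python3 -m pendant '[[0,0,-15,0,0,0,1],[0,0,-25,0,0,0,1],[0,0,-25,0,0,0,1],[0,0,-15,0,0,0,1],[0,0,-9,0,0,0,1],[0,0,0,0,0,0,1]]'
python3 -m pendant '[[10,-2.5,0,0,0,0,1],[20,-5,0,0,0,0,1],[30,-7.4,0,0,0,0,1],[30,-7.4,0,0,0,0,1],[30,-7.4,0,0,0,0,1],[30,-7.4,0,0,0,0,1],[30,-7.4,0,0,0,0,1],[30,-7.4,0,0,0,0,1],[30,-7.4,0,0,0,0,1],[30,-7.4,0,0,0,0,1]]'
python3 -m pendant '[[30,-7.4,0,0,0,0,1],[25,-6.3,0,0,0,0,1],[15,-3.7,0,0,0,0,1],[8,-2,0,0,0,0,1],[3,-1,0,0,0,0,1],[0,0,0,0,0,0,1],[0,0,0,0,0,0,1]]'
python3 - <<'E'
from h import *
togo([.4435,.274,.15])
f=optics.grab_frame("wrist"); cv2.imwrite("pics/w3.png",f["pixels"])
for r in spot_point(f,"tray_blue")[:2]: print(np.round(r["position"],4),r["confidence"])
hsv=cv2.cvtColor(f["pixels"],cv2.COLOR_BGR2HSV)
m=cv2.inRange(hsv,(105,120,60),(125,255,255)); cs=max(cv2.findContours(m,0,1)[0],key=cv2.contourArea)
print(cv2.boundingRect(cs))
E
```

```text
time_s: 10.35
eef_pos: [0.5718, -0.0642, 0.1505]
tool_rot: [2.083, 2.348, 0.002]
ft_force: [0.5, -0.0, -2.7]
width: 0.0256
gripper_force: 63.2
time_s: 11.35
eef_pos: [0.4705, 0.1975, 0.1479]
tool_rot: [-2.083, -2.349, 0.003]
ft_force: [0.4, 0.3, -2.4]
width: 0.0253
gripper_force: 63.2
time_s: 12.05
eef_pos: [0.4427, 0.2735, 0.149]
tool_rot: [2.086, 2.349, -0.001]
ft_force: [0.5, 0.3, -2.2]
width: 0.0253
gripper_force: 63.2
t 12.05 tcp [0.4427 0.2735 0.149 ] xyaw 96.8 zax [-0.    -0.001 -1.   ] F [ 0.5  0.3 -2.2] w 0.0253 g 63.2
togo mm (tool) [ 0.4  0.8 -1. ]
[0.4454 0.2769 0.0007] 0.7
(229, 136, 174, 170)
```

View pics/w3.png

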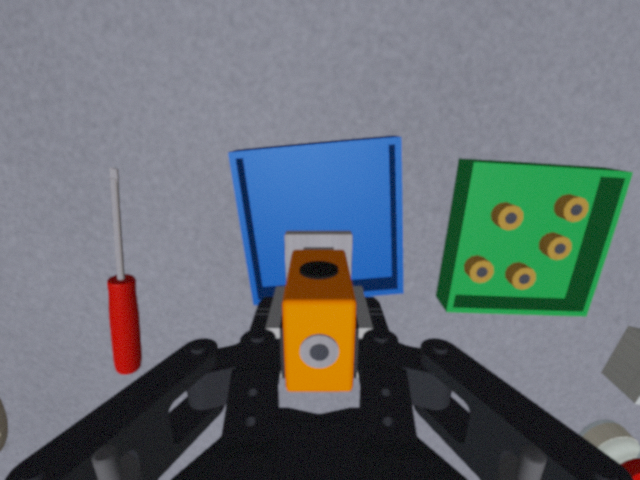

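The stop is held upright above the blue tray, with its foot at (319,245) and the tray spanning (229–403, 136–306). Estimates agree on the tray centre, so I'm lowering.

```bash
python3 -m pendant '[[1,2,15,0,0,0,1],[0,0,25,0,0,0,1],[0,0,25,0,0,0,1],[0,0,20,0,0,0,1],[0,0,12,0,0,0,1],[0,0,6,0,0,0,1],[0,0,0,0,0,0,1],[0,0,0,0,0,0,1]]'
python3 -m pendant '[[0,0,1,0,0,0,1],[0,0,1,0,0,0,1],[0,0,0.5,0,0,0,1],[0,0,0,0,0,0,1]]'
```

```text
time_s: 12.95
eef_pos: [0.4453, 0.2755, 0.0471]
tool_rot: [2.085, 2.349, 0.002]
ft_force: [-0.1, 0.4, -2.0]
width: 0.0251
gripper_force: 63.2
time_s: 13.35
eef_pos: [0.4446, 0.2754, 0.0439]
tool_rot: [2.085, 2.35, 0.0]
ft_force: [0.2, -0.2, -3.6]
width: 0.0251
gripper_force: 63.2
```

```bash
python3 -m pendant '[[0,0,1,0,0,0,1],[0,0,1,0,0,0,1],[0,0,0,0,0,0,1],[0,0,0,0,0,0,1]]'
python3 -m pendant '[[0,0,0.6,0,0,0,1],[0,0,0.4,0,0,0,1],[0,0,0,0,0,0,1],[0,0,0,0,0,0,1]]'
```

```text
time_s: 13.75
eef_pos: [0.4445, 0.2753, 0.0417]
tool_rot: [-2.085, -2.35, 0.0]
ft_force: [-0.3, 0.1, -2.9]
width: 0.0251
gripper_force: 63.2
time_s: 14.15
eef_pos: [0.4445, 0.2754, 0.0407]
tool_rot: [2.085, 2.35, -0.0]
ft_force: [-0.4, -0.4, -1.8]
width: 0.0256
gripper_force: 63.4
```

```bash
python3 -m pendant '[[0,0,0.4,0,0,0,1],[0,0,0,0,0,0,1],[0,0,0,0,0,0,1]]'
```

```text
time_s: 14.45
eef_pos: [0.4446, 0.2754, 0.0407]
tool_rot: [2.085, 2.35, 0.0]
ft_force: [-2.2, -0.1, 3.4]
width: 0.0255
gripper_force: 63.8
```

Contact (force went from -2.8 to +3.4 N). Releasing and withdrawing.

```bash
python3 -m pendant '[[0,0,0,0,0,0,0.6],[0,0,0,0,0,0,0.3],[0,0,0,0,0,0,0],[0,0,0,0,0,0,0],[0,0,0,0,0,0,0],[0,0,0,0,0,0,0],[0,0,0,0,0,0,0]]'
python3 -m pendant '[[0,0,-10,0,0,0,0],[0,0,-20,0,0,0,0],[0,0,-30,0,0,0,0],[0,0,-30,0,0,0,0],[0,0,-30,0,0,0,0],[0,0,-20,0,0,0,0],[-30,0,0,0,0,0,0],[-30,0,0,0,0,0,0],[0,0,0,0,0,0,0],[0,0,0,0,0,0,0]]'
python3 - <<'E'
from h import *
f=optics.grab_frame("wrist"); g=optics.grab_frame("scene")
cv2.imwrite("pics/end.png",np.hstack([cv2.resize(f["pixels"],(400,300)),cv2.resize(g["pixels"][100:400,200:500],(300,300))]))
for r in spot_point(f,"stop_orange")[:3]: print(np.round(r["position"],4),r["confidence"])
E
```

```text
time_s: 15.15
eef_pos: [0.4446, 0.2753, 0.0403]
tool_rot: [2.085, 2.35, -0.0]
ft_force: [0.5, 0.5, -1.0]
width: 0.0857
gripper_force: 0.0
time_s: 16.15
eef_pos: [0.4519, 0.2155, 0.1811]
tool_rot: [2.087, 2.348, 0.001]
ft_force: [0.3, -0.3, -0.1]
width: 0.0854
gripper_force: 0.0
[0.4459 0.2812 0.0039] 0.62
```

View pics/end.png

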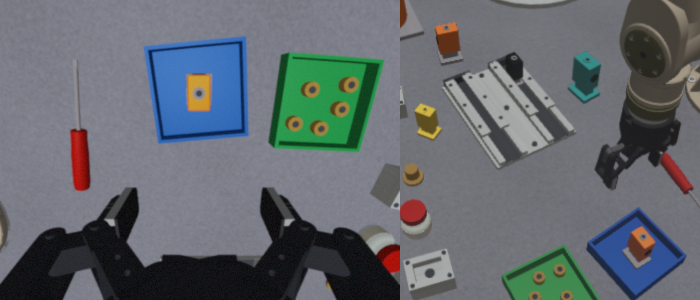

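The orange stop stands upright in the middle of the blue tray (left image 199,93), the black stop is still in its slot (right image 514,66), and the gripper is clear.

```bash
python3 -c "
from bench import arm
print(arm.finish_job())"
```

```text
the job is handed in; nothing more can be done
None
```

The orange stop was slid to the open end, lifted out there and stood upright on the floor of the blue tray; the black stop stayed in its slot, and the job was handed in at about 16 s.

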